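# Hook a burner ring out from behind the guard

## Robot

A 6-joint arm with a two-finger parallel gripper is mounted at the origin on a cart in front of the work surface, level with it; the furniture and walls round the work are solid. World frame = base frame: x ahead of the robot, y to its left, z up, the work surface at z = 0. Lengths are in mm, angles in degrees, forces in N, time in s.
With the tool pointing down it reaches from about 350 to 975 mm from the base axis. Payload 17.4 kg.
Tool frame: the origin (TCP) lies midway between the tips of the shut fingers; the grasp point (between the pads) lies 19 mm behind it; y points along the fingers, x is the direction in which the jaws open and shut, and the axes are right-handed (so a half turn about y gives the same grasp; the last joint's range is limited). The gripper opens to 85 mm and grips with 20 to 120 N. Pads are 22 mm wide; open, the fingers measure 114 mm over their backs; the gripper's body (76 mm by 85 mm) begins 54 mm behind the grasp point. The pads swing forward as they close: fully open they stand 13 mm farther back than shut.
Start: joints at [-70.978, 6.646, 82.598, -0, 90.757, -2.166], TCP at [243.956, -629.379, 231.303] pointing down, gripper open.
Joint ranges: [-162.19, 162.19], [-47.58, 125.68], [4.15, 143.07], [-65.23, 245.23], [0.69, 171.88], [-170.13, 170.13]. Speed limits (degrees/s): [108.29, 108.29, 127.2, 180, 180, 180].

## Interface

Orientations are given as a 3x3 rotation matrix whose columns are the frame's x, y, z axes.
In Python, from plant import bot gives the robot as it stands.
- The arm moves only by the shell command python3 -m creep 'ROWS'. ROWS is JSON, a list of rows, each a list of 5 numbers: the opening, from 0 (shut) to 1 (fully open), then the shift along the tool's x, y, z in m, then the turn about the tool's y in degrees. In form: [[gripper, dx, dy, dz, roll], ...]. A call has 1 to 10 rows; each row is the pose to reach, as a shift and turn from the pose commanded when the call began, along the tool's axes at that moment; what a row does not reach only later rows make up. A row lasts 1/10 s, in which the tool goes at most 50 mm and 8.59 degrees, less where a joint would pass 70% of its speed; a pose out of reach is approached as far as the arm can. A call with a gripper value outside its range is refused whole. The fingers move at their own pace and stop on an object; the grip force is fixed at half the most. Time passes only in rows, so rows that repeat a pose let the fingers close. It gives the time, the measured TCP pose, the force and the opening at its end, in the units of the state.
- bot.get_state(): the state, without advancing time (a new reading comes with each control period).
- bot.capture(name): name is "side" or "top"; returns the picture (480x640x3 uint8, red, green, blue); there is no depth.
- bot.calibration(name): a dict with "fx", "fy", "cx", "cy" (pixels), "k1" (the pictures are not rectified: a ray, as slopes to the right and down, at radius r is drawn at 1 + k1 r^2 times it, then the intrinsics apply), "eye" and "orientation" of the camera in the world. Camera axes: x right, y down, z forward; pixel columns grow to the right and rows downward; lengths in mm; the calibration is good to about 2 mm. A picture is of the moment at which its call begins. calibration takes no time and is no camera call.
- bot.finish_job(): hands the job in, once; it reports no verdict.
The state is a dict: "clock": time; "joint_positions": joint angles; "joint_velocities": joint speeds; "joint_efforts": joint torques, N m; "position": TCP position; "eef_rot": TCP orientation; "contact_force": force on the tool from outside, world axes, zero at the start; "moment": the same for the moment, N m; "finger_gap": finger opening in mm.
Only numpy, scipy, OpenCV 4.12 (cv2) and the standard library are available. Lean on these libraries where they do the work, as an engineer would, in place of code of your own. Each camera call takes 0.05 s, during which the arm holds its last target.

## Task

The brass burner ring of the cooker has slid under the low wire-topped guard shelf, where no hand fits. Take the hooked rod by its handle, reach in over the orange stop strips, hook the ring and draw it gently over the worktop and out through the one open bay: if it catches on a strip, do not force it but ease off and work it sideways to the opening. Leave the ring lying flat at least 6 cm clear in front of the guard, lay the rod down flat on the worktop outside the guard with its hook out of the ring, and do not touch the ring with the fingers or disturb the things standing around.

Things in the scene. Friction and masses are not known exactly. Their poses are not given: they have to be found in the camera images.
- guard: Fixed low shelf used as a guard, 260 mm wide: white sheet sides and back, wire-grid top 81 to 89 mm above the worktop, front open. Origin on the worktop at the middle of the front edge. Own x runs along the front (inner faces of the sides at x = -127 and +127 mm), own y points inward (inside: y = 0 to 132 mm), so -y is the way out; z up. The ring slides freely sideways inside.
- bay_left (a point): Left of the guard's three 80 mm wide front bays: point on the worktop at guard x = -80 mm, y = 4 mm. A closed bay has a fixed orange strip, 77 mm long and 12 mm high, standing on the worktop at guard y = 0 to 8 mm, with free space above it up to the wires. The one open bay has its strip parked on the top front wire above it.
- bay_mid (a point): Middle bay, the same point at guard x = 0. Two bays are closed and one is open; which one changes and is not measured: it must be seen or felt.
- bay_right (a point): Right bay, the same point at guard x = +80 mm. At the start the ring always lies behind a closed strip.
- burner_ring: Loose brass ring lying flat: outer diameter 62 mm, hole 40 mm, 12 mm high, 60 to 110 g. Origin at the centre of its underside; z is its axis. Thin and easily bent: a pull of more than about 20 N spoils it.
- hook_rod: Loose hooked rod, 0.18 kg, lying as it is used. Blue handle 90 mm long (own x -45 to +45 mm), 28 mm wide (y), 40 mm high; origin at the middle of its underside, z up. A steel rod 8 mm thick runs from it along +x, centre line 30 mm above the underside, to x = 190 mm, where it turns straight down to z = 2 mm. Grip the handle's middle across its width from above.
- hook_tip (a point): Lower end of the hook's turned-down 8 mm end: at x = 190 mm, y = 0, z = 2 mm in the hooked rod's frame.
- fish_tin: Bystander: round flat tin, diameter 86 mm, 40 mm high, near the back; origin at the centre of its underside.
- blue_cup: Bystander: white and blue cup, diameter 65 mm, 78 mm high, near the back beside the guard; origin at the centre of its underside.
Not all that is in view belongs to the job. What is meant by the burner_ring is not blue or grey, and is the larger of those in its own colour.

How it is judged (in metres and radians):
On the way, in this order (a step that is already met when the one before it is completed fails the run):
1. the hook is down in the ring's hole and pulls on the ring under the guard (horizontal distance between hook_tip and burner_ring below 0.021 m and height (world z) of hook_tip below 0.012 m and contact force between hook_rod and burner_ring above 0.1 N and y of burner_ring in the frame of guard above 0.03 m), for 0.1 s.
2. the ring, with the hook still in its hole, has been drawn clear of the guard (horizontal distance between hook_tip and burner_ring below 0.021 m and height (world z) of hook_tip below 0.012 m and y of burner_ring in the frame of guard below -0.033 m), for 0.1 s.
At the end, for the whole second after the job is handed in: The ring lies flat and still on the worktop with at least about 6 cm (58 mm) between it and the guard's front edge (its centre at least 89 mm in front); the hooked rod lies flat and still on the worktop, its tip outside the guard and outside the ring (more than 33 mm from the ring's centre) (y of burner_ring in the frame of guard below -0.089 m and angle between burner_ring's own z axis and vertical below 0.08 rad and height (world z) of burner_ring between -0.004 and 0.004 m and linear speed of each of burner_ring, hook_rod below 0.01 m/s and height (world z) of hook_rod between -0.004 and 0.006 m and angle between hook_rod's own z axis and vertical below 0.1 rad and y of hook_tip in the frame of guard below -0.005 m and horizontal distance between hook_tip and burner_ring above 0.033 m); the robot touches nothing.
It fails at once if the ring is pulled or pushed with the hook harder than 22 N (contact force between hook_rod and burner_ring above 22 N).
It fails at once if the hooked rod strikes or presses the guard harder than 22 N (contact force between hook_rod and guard above 22 N).
It fails at once if the fingers or arm touch the ring (contact force between any of the fingers, the arm and burner_ring above 0.2 N).
It fails at once if a bystander is moved more than 2 cm (distance of any of fish_tin, blue_cup from where it was at the start of the episode above 0.02 m).
It also fails if it takes over 72 s, if anything falls off the work surface, if the arm or the gripper's body presses on something with over 40 N, if the wrist force passes 120 N, or if a joint passes its speed limit or range.

## Working session

There is one attempt and no reset: what is moved stays moved. The work goes in short steps, Python scripts to look and compute and a shell command to move; the robot and the scene stay as the last step left them, time stands still between calls to the robot, and variables do not carry over. Pictures are saved under pics/ and viewed, and the job is handed in when it is done.

```bash
ls; mkdir -p pics; python3 - <<'E'
from plant import bot
import cv2
s=bot.get_state(); print(s)
for n in("side","top"):
    im=bot.capture(n); cv2.imwrite(f"pics/{n}0.png",im[:,:,::-1]); print(bot.calibration(n))
E
```

```text
pics
{'clock': 0.0, 'joint_positions': array([-7.09764907e+01,  6.67362807e+00,  8.26358253e+01,  1.07141238e-03,
        9.07562851e+01, -2.16416247e+00]), 'joint_velocities': array([ 0.1258363 ,  0.01580571, -0.07045174,  0.03193265,  0.07335107,
       -0.15407547]), 'joint_efforts': array([ 3.03832421e-03, -7.31976986e+01, -6.32485986e+01,  1.92792477e-04,
        6.27835107e-03, -7.31265663e-05]), 'position': array([ 243.91342144, -629.18490843,  230.56715623]), 'eef_rot': array([[ 3.61423972e-01, -3.56309800e-04,  9.32401515e-01],
       [-9.32400879e-01,  1.09078482e-03,  3.61424142e-01],
       [-1.14582838e-03, -9.99999342e-01,  6.20122118e-05]]), 'contact_force': array([-0.00504311, -0.10969298, -0.03560894]), 'moment': array([-0.00286159,  0.02004931,  0.01840376]), 'finger_gap': 85.55079034110855}
{'fx': 466.0224777175237, 'fy': 466.0224777175237, 'cx': 321.0691745245972, 'cy': 247.61655656639647, 'k1': -0.12121877054873695, 'eye': array([450.86297327, 539.03942935, 499.63930251]), 'orientation': array([[-0.99191084, -0.05412036,  0.11482104],
       [-0.12572727,  0.54344056, -0.82997892],
       [-0.01747965, -0.83770123, -0.54584898]])}
{'fx': 510.8963196864724, 'fy': 510.8963196864724, 'cx': 314.5810576505203, 'cy': 243.666845600866, 'k1': -0.05201671957402934, 'eye': array([ 471.65156984, -166.07445897,  908.35063251]), 'orientation': array([[-1.24903888e-04, -9.96644608e-01,  8.18505341e-02],
       [-9.99389191e-01, -2.73594776e-03, -3.48390540e-02],
       [ 3.49460941e-02, -8.18048906e-02, -9.96035507e-01]])}
```

View pics/side0.png

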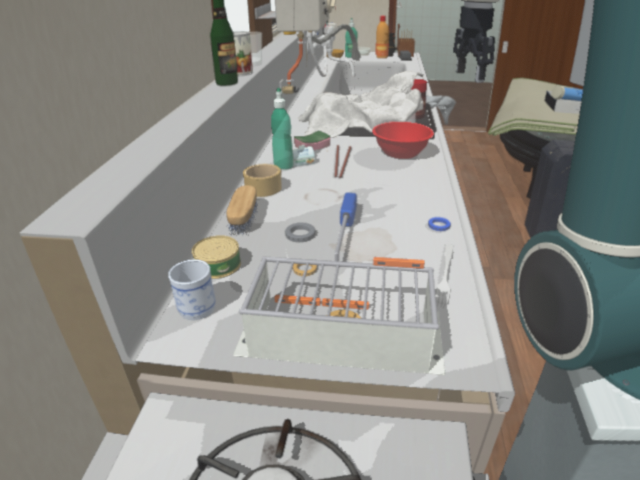

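View pics/top0.png

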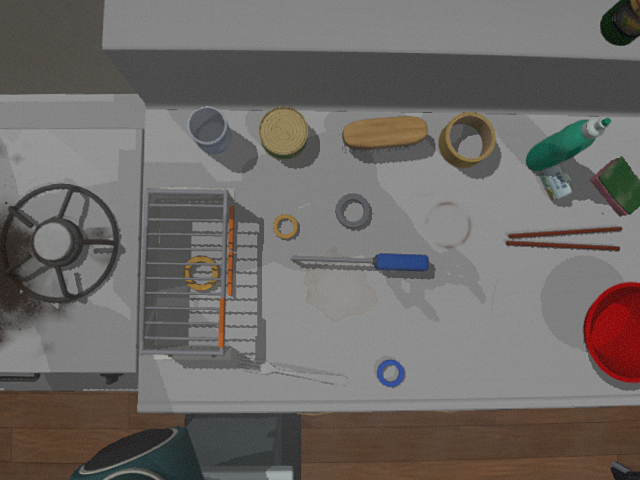

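The top view shows the ring at about (202,273), under the wires. The handle is at (402,262) and the hook near (293,259). The strip parked on the wire appears at (222,322) in the top view and (400,263) in the side view. That makes the bay nearest the robot the open one. Next I measure these points.

```bash
cat > h.py <<'E'
import numpy as np, cv2
from plant import bot
def ray(n,uv):
    c=bot.calibration(n); K=np.array([[c['fx'],0,c['cx']],[0,c['fy'],c['cy']],[0,0,1]])
    p=cv2.undistortPoints(np.array(uv,float).reshape(-1,1,2),K,np.array([c['k1'],0,0,0,0.]))[:,0]
    return np.array(c['eye']),np.c_[p,np.ones(len(p))]@np.array(c['orientation']).T
def onz(n,uv,z):
    e,d=ray(n,uv); return e+d*((z-e[2])/d[:,2])[:,None]
def proj(n,P):
    c=bot.calibration(n);q=(np.atleast_2d(P)-c['eye'])@np.array(c['orientation']);s=q[:,:2]/q[:,2:]
    s=s*(1+c['k1']*(s**2).sum(1,keepdims=True));return s*c['fx']+[c['cx'],c['cy']]
def hsv(im): return cv2.cvtColor(np.ascontiguousarray(im),cv2.COLOR_RGB2HSV)
E
python3 - <<'E'
from h import *
np.set_printoptions(precision=1,suppress=True)
im=cv2.imread('pics/top0.png')[:,:,::-1]; H=hsv(im)
def comps(n,H,lo,hi,amin):
    m=cv2.inRange(H,lo,hi); k,l,st,ce=cv2.connectedComponentsWithStats(m)
    for i in range(1,k):
        if st[i,4]>amin: print(n,st[i],ce[i], 'z0',onz(n,[ce[i]],0)[0])
    return m
print('orange');comps('top',H,(5,190,120),(14,255,255),20)
print('yellow');comps('top',H,(17,110,100),(30,255,255),20)
print('blue');m=comps('top',H,(105,150,60),(125,255,255),60)
k,l,st,ce=cv2.connectedComponentsWithStats(m)
for i in range(1,k):
    if st[i,4]>300: 
        pts=np.argwhere(l==i)[:,::-1]; r=cv2.minAreaRect(pts.astype(np.float32)); print(r, onz('top',cv2.boxPoints(r),40)); print(onz('top',[r[0]],40))
Hs=hsv(cv2.imread('pics/side0.png')[:,:,::-1])
print('side orange');comps('side',Hs,(3,190,120),(14,255,255),15)
print('side yellow');comps('side',Hs,(15,110,100),(30,255,255),15)
cv2.imwrite('pics/topz.png',cv2.resize(cv2.imread('pics/top0.png')[170:370,130:440],None,fx=2.5,fy=2.5,interpolation=cv2.INTER_CUBIC))
cv2.imwrite('pics/sidez.png',cv2.resize(cv2.imread('pics/side0.png')[180:380,210:480],None,fx=2.9,fy=2.9,interpolation=cv2.INTER_CUBIC))
E
```

```text
orange
top [230 219   3  10  23] [231.  223.7] z0 [581.7 -48.6   0. ]
top [229 230   4  12  29] [230.6 235.4] z0 [560.6 -48.2   0. ]
top [229 257   3  12  30] [230.  262.8] z0 [511.9 -47.9   0. ]
top [228 271   4  11  24] [229.5 275.9] z0 [488.7 -47.4   0. ]
top [228 284   3  11  30] [229.  289.1] z0 [465.5 -46.7   0. ]
top [219 299   5  48 140] [220.9 323.2] z0 [405.6 -33.3   0. ]
yellow
top [445 113  50  49 372] [467.7 139. ] z0 [ 741.1 -481.2    0. ]
top [ 343  117   84   30 1816] [385.  131.2] z0 [ 753.6 -327.1    0. ]
top [273 214  24  25 240] [284.8 226. ] z0 [ 577.8 -144.7    0. ]
top [188 256  27   7 121] [200.7 259.6] z0 [517.5   4.1   0. ]
top [185 270   5   7  28] [186.5 273.2] z0 [493.3  28.6   0. ]
top [212 270   6   8  41] [214.6 273.8] z0 [492.4 -20.9   0. ]
top [188 284  26   7 117] [200.1 286.4] z0 [470.1   4.3   0. ]
blue
top [377 254  51  16 674] [402.2 261.3] z0 [ 515.  -355.1    0. ]
top [378 360  26  26 260] [390.2 372.9] z0 [ 317.7 -331.4    0. ]
((402.0, 261.5), (15.0, 50.0), 90.0) [[ 525.6 -303.4   40. ]
 [ 525.7 -390.1   40. ]
 [ 499.9 -389.6   40. ]
 [ 499.9 -303.1   40. ]]
[[ 512.7 -346.4   40. ]]
side orange
side yellow
side [377  22  12  22 221] [382.2  32.6] z0 [  472.5 -3143.3     0. ]
side [284  32  11   2  19] [288.8  32.4] z0 [ 1170.5 -3137.9     0. ]
side [221  44   7   6  19] [223.8  46.8] z0 [ 1485.3 -2528.      0. ]
side [377  46  10   5  41] [381.4  47.7] z0 [  470.  -2485.9     0. ]
side [219  51  10   4  17] [222.1  51.9] z0 [ 1437.3 -2342.5     0. ]
side [333  50  10   6  53] [337.2  52.4] z0 [  725.3 -2304.4     0. ]
side [238  56  10   9  51] [242.6  59.8] z0 [ 1233.8 -2083.7    -0. ]
side [294 265   9   9  32] [296.9 269.2] z0 [ 591.1 -144.3    0. ]
side [308 266   8   7  20] [312.1 269. ] z0 [ 563.4 -147.7    0. ]
side [331 311   9   4  25] [335.1 312.7] z0 [509.1 -31.3   0. ]
side [349 312   6   5  21] [351.  313.9] z0 [483.2 -31.1   0. ]
```

View pics/topz.png

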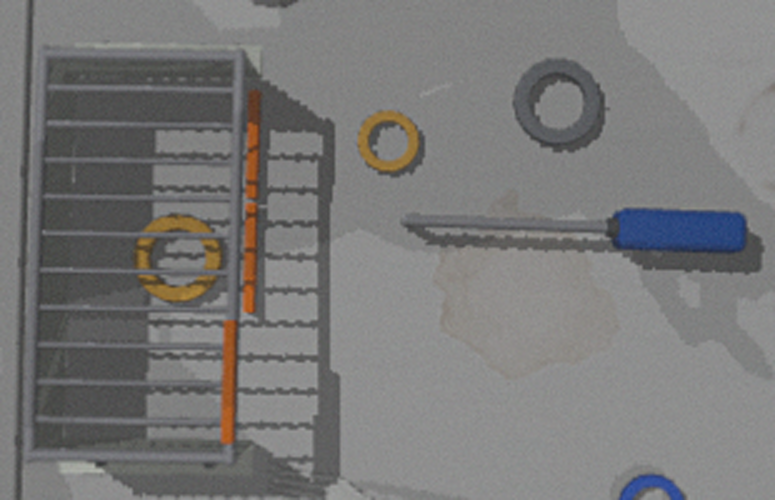

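View pics/sidez.png

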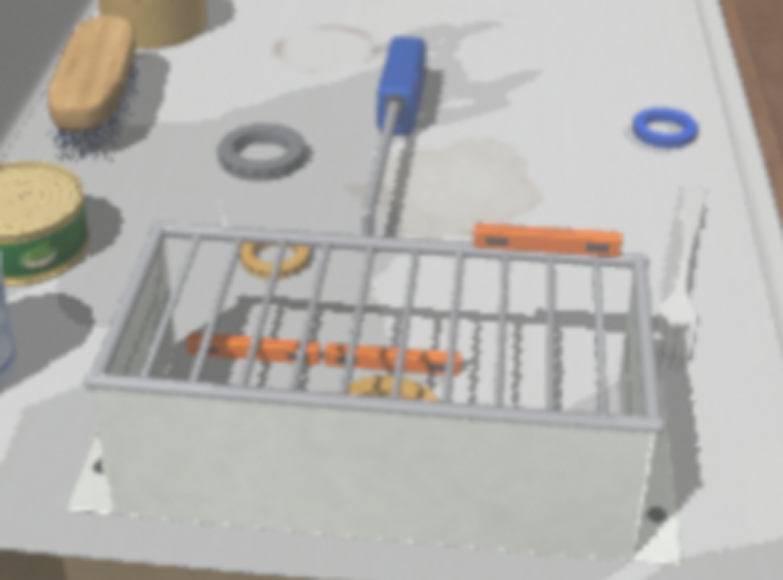

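```bash
python3 - <<'E'
from h import *
np.set_printoptions(precision=1,suppress=True)
z=lambda a:np.array(a,float)/2.5+[130,170]-0.3
s=onz('top',z([[254,91],[249.5,312]]),12); print('strip ends z12',s, np.linalg.norm(s[1]-s[0]))
p=onz('top',z([[230,320],[227,443]]),100); print('parked',p,np.linalg.norm(p[1]-p[0]))
print('ring lr',onz('top',z([[135,258],[221,258]]),10),'ring tb',onz('top',z([[178,214],[178,302]]),10))
c=onz('top',z([[36,50],[240,50],[30,457],[235,457]]),85);print('top frame corners',c)
h=onz('top',z([[613,229.5],[746,231]]),38);print('handle ends',h)
r=onz('top',z([[405,221],[608,228]]),33);print('rod',r,np.degrees(np.arctan2(*(r[0]-r[1])[:2])))
r=onz('top',z([[148,217],[148,258]]),85)
E
```

```text
strip ends z12 [[611.4 -50.4  12. ]
 [456.1 -49.2  12. ]] 155.30614530075994
parked [[452.6 -48.6 100. ]
 [376.2 -47.6 100. ]] 76.42164733291108
ring lr [[493.6  31.4  10. ]
 [493.7 -28.6  10. ]] ring tb [[524.5   1.9  10. ]
 [463.    0.9  10. ]]
top frame corners [[626.5  82.1  85. ]
 [626.9 -50.3  85. ]
 [365.5  79.3  85. ]
 [365.6 -50.6  85. ]]
handle ends [[ 512.8 -300.    38. ]
 [ 511.8 -392.3   38. ]]
rod [[ 518.7 -157.5   33. ]
 [ 514.1 -297.3   33. ]] 1.8846583264372339
```

Every check agrees with the sizes given:
- **Ring:** about (494, 1), measured radius about 30–31 mm, behind the middle strip.
- **Guard:** origin about (495, -54), axes nearly aligned with the world.
- **Strips:** the closed pair measures 155 mm and the parked one 76 mm at x 376–453, so bay_left (x≈415) is open.
- **Handle:** centre about (512.5, -346).

Moving above the handle now.

```bash
python3 -m creep '[[1,-0.1668,0.12,0.3526,-67.3],[1,-0.1668,0.12,0.3526,-67.3],[1,-0.1668,0.12,0.3526,-67.3],[1,-0.1668,0.12,0.3526,-67.3],[1,-0.1668,0.12,0.3526,-67.3],[1,-0.1668,0.12,0.3526,-67.3],[1,-0.1668,0.12,0.3526,-67.3],[1,-0.1668,0.12,0.3526,-67.3],[1,-0.1668,0.12,0.3526,-67.3],[1,-0.1668,0.12,0.3526,-67.3]]'; python3 -c "
from plant import bot;s=bot.get_state();print(s['eef_rot'].round(4),s['joint_positions'].round(1))"
```

```text
clock: 1.1
position: [512.9, -345.1, 110.4]
eef_rot: [[1.0, -0.001, 0.025], [-0.025, 0.001, 1.0], [-0.001, -1.0, 0.001]]
contact_force: [-0.3, 0.4, 0.6]
finger_gap: 85.2
[[ 9.997e-01 -1.300e-03  2.490e-02]
 [-2.490e-02  9.000e-04  9.997e-01]
 [-1.300e-03 -1.000e+00  8.000e-04]] [-36.3   3.   97.8  -0.   79.3 -34.9]
```

```bash
python3 -m creep '[[1,0,0.03,0,0],[1,0,0.06,0,0],[1,0,0.085,0,0],[1,0,0.10,0,0],[1,0,0.102,0,0],[0.2,0,0.102,0,0],[0,0,0.102,0,0],[0,0,0.102,0,0],[0,0,0.102,0,0],[0,0,0.102,0,0]]';python3 -m creep '[[0,0,0,0,0],[0,0,0,0,0]]'
```

```text
clock: 2.1
position: [512.9, -346.7, 10.4]
eef_rot: [[1.0, 0.001, 0.026], [-0.026, -0.001, 1.0], [0.001, -1.0, -0.001]]
contact_force: [-1.0, 0.3, 5.6]
finger_gap: 27.0
clock: 2.3
position: [512.9, -346.7, 10.4]
eef_rot: [[1.0, 0.001, 0.026], [-0.026, -0.001, 1.0], [0.001, -1.0, -0.001]]
contact_force: [-0.5, 1.1, 6.0]
finger_gap: 27.0
```

Gripped at a 27 mm gap, which fits the 28 mm handle. Lifting, then looking.

```bash
python3 -m creep '[[0,0,-0.015,0,0],[0,0,-0.03,0,0],[0,0,-0.03,0,0],[0,0,-0.03,0,0],[0,0,-0.03,0,0]]'; python3 - <<'E'
from h import *
for n in('side','top'):
    im=bot.capture(n)[:,:,::-1]; cv2.imwrite(f'pics/{n}1.png',im)
    a,b=(slice(170,370),slice(130,440)) if n=='top' else (slice(130,330),slice(210,480))
    cv2.imwrite(f'pics/{n}1z.png',cv2.resize(im[a,b],None,fx=2.5,fy=2.5,interpolation=cv2.INTER_CUBIC))
E
```

```text
clock: 2.8
position: [512.2, -346.2, 38.9]
eef_rot: [[1.0, -0.0, 0.026], [-0.026, 0.0, 1.0], [-0.0, -1.0, 0.0]]
contact_force: [-0.6, 0.0, -1.8]
finger_gap: 27.2
```

View pics/top1z.png

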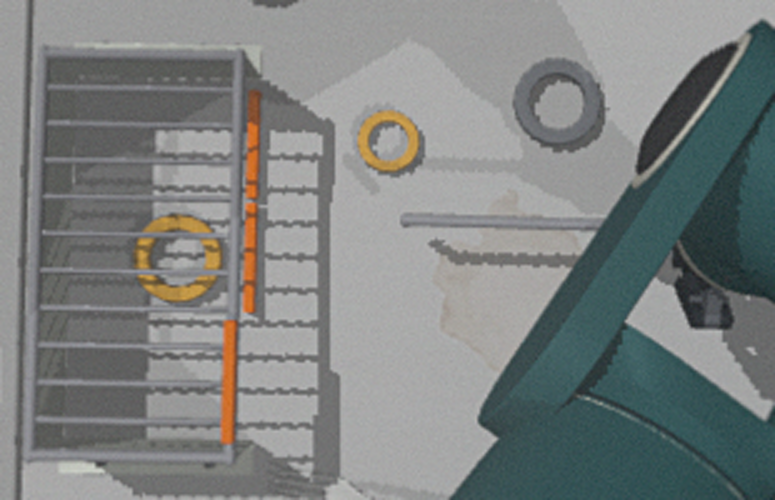

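View pics/side1z.png

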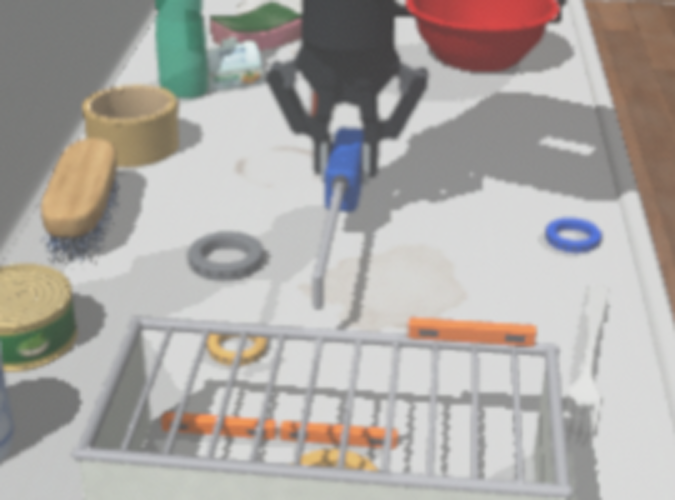

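```bash
python3 - <<'E'
from h import *
np.set_printoptions(precision=1,suppress=True)
z=lambda a:np.array(a,float)/2.5+[130,170]-0.3
r=onz('top',z([[402,220],[600,225]]),60);print('rod',r)
zs=lambda a:np.array(a,float)/2.5+[210,130]-0.3
e,d=ray('side',zs([[319,306],[318,277]]))
for yy in(-152,-155): print(e+d*((yy-e[1])/d[:,1])[:,None])
E
```

```text
rod [[ 517.9 -155.7   60. ]
 [ 514.7 -287.9   60. ]]
[[ 517.3 -152.    37.5]
 [ 518.1 -152.    62. ]]
[[ 517.6 -155.    35.5]
 [ 518.4 -155.    60.1]]
```

```bash
python3 -m creep '[[0,-0.014,0.003,0.01,0],[0,-0.0276,0.005,0.03,0],[0,-0.0276,0.005,0.055,0],[0,-0.0276,0.005,0.08,0],[0,-0.0276,0.005,0.105,0],[0,-0.0276,0.005,0.13,0],[0,-0.0276,0.005,0.148,0],[0,-0.0276,0.005,0.1564,0],[0,-0.0276,0.005,0.1564,0],[0,-0.0276,0.005,0.1564,0]]'; cat > look.py <<'E'
import sys
from h import *
t=sys.argv[1]
for n in('side','top'):
    im=bot.capture(n)[:,:,::-1]; cv2.imwrite(f'pics/{n}{t}.png',im)
    a,b=(slice(170,370),slice(130,440)) if n=='top' else (slice(180,380),slice(210,480))
    cv2.imwrite(f'pics/{n}{t}z.png',cv2.resize(im[a,b],None,fx=2.5,fy=2.5,interpolation=cv2.INTER_CUBIC))
E
python3 look.py 2
```

```text
clock: 3.9
position: [489.0, -189.8, 34.2]
eef_rot: [[1.0, -0.0, 0.026], [-0.026, -0.0, 1.0], [-0.0, -1.0, -0.0]]
contact_force: [0.7, -0.4, -0.5]
finger_gap: 26.9
```

View pics/top2z.png

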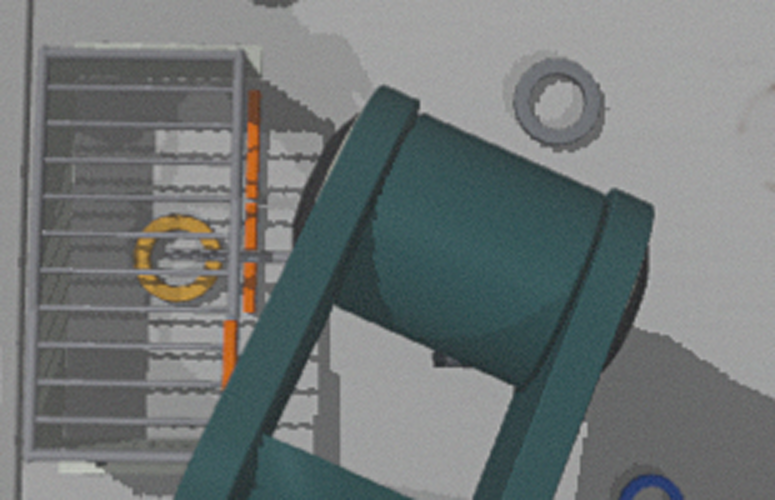

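View pics/side2z.png

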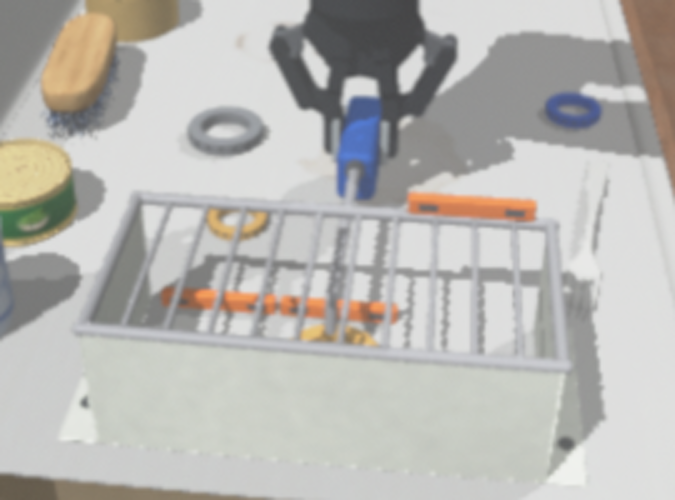

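```bash
python3 - <<'E'
from h import *
np.set_printoptions(precision=1,suppress=True)
im=cv2.imread('pics/top2.png')
cv2.imwrite('pics/t2zz.png',cv2.resize(im[245:300,170:260],None,fx=8,fy=8,interpolation=cv2.INTER_NEAREST))
print(proj('top',[[494,0,55],[494,4,55],[494,0,26],[489,-90,55]]))
E
```

```text
[[196.7 272. ]
 [194.3 272. ]
 [200.  272.5]
 [250.9 275.1]]
```

View pics/t2zz.png

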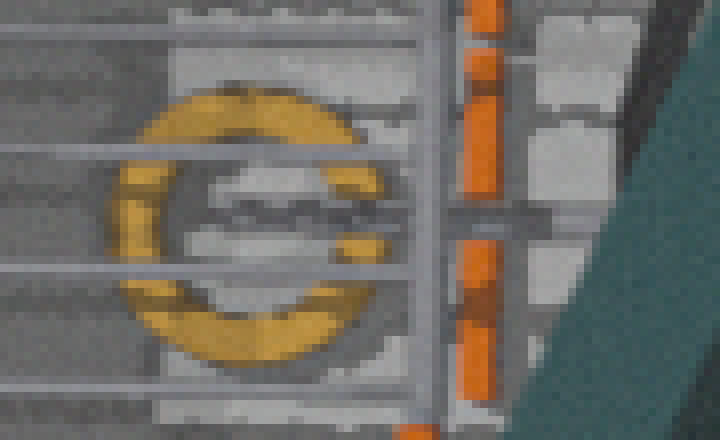

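```bash
python3 -m creep '[[0,0,0.008,0,0],[0,0,0.016,0,0],[0,0,0.021,0,0],[0,0,0.021,0,0],[0,0,0.021,0,0]]'; python3 look.py 3; python3 -c "
import cv2
im=cv2.imread('pics/top3.png');a=cv2.resize(im[245:300,170:260],None,fx=6,fy=6)
im=cv2.imread('pics/side3.png');b=cv2.resize(im[290:345,300:390],None,fx=6,fy=6)
import numpy as np;cv2.imwrite('pics/c3.png',np.vstack([a,b])[:600])"
```

```text
clock: 4.5
position: [488.9, -189.4, 13.1]
eef_rot: [[1.0, -0.0, 0.026], [-0.026, 0.0, 1.0], [-0.0, -1.0, 0.0]]
contact_force: [0.2, -0.8, -2.2]
finger_gap: 27.1
```

View pics/c3.png

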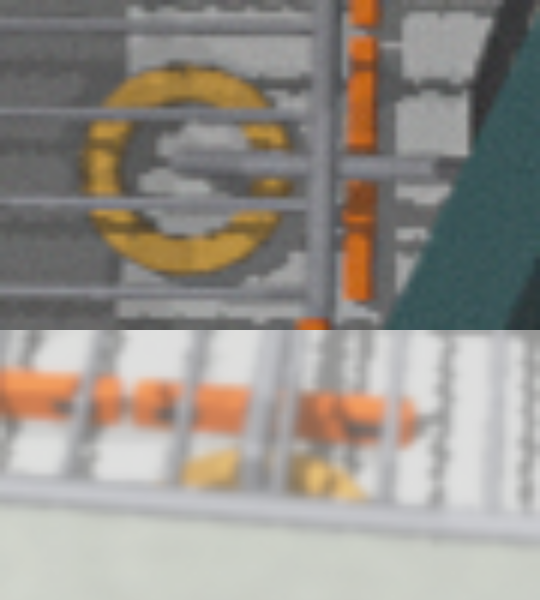

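The hook is down in the hole and clear of the ring walls. Drawing the ring sideways gently.

```bash
python3 -m creep '[[0,-0.006,0,0,0],[0,-0.012,0,0,0],[0,-0.016,0,0,0],[0,-0.020,0,0,0],[0,-0.024,0,0,0],[0,-0.028,0,0,0],[0,-0.032,0,0,0],[0,-0.036,0,0,0],[0,-0.040,0,0,0],[0,-0.044,0,0,0]]'
python3 -m creep '[[0,-0.005,0,0,0],[0,-0.010,0,0,0],[0,-0.015,0,0,0],[0,-0.020,0,0,0],[0,-0.025,0,0,0],[0,-0.030,0,0,0],[0,-0.030,0,0,0]]'; python3 look.py 4;
```

```text
clock: 5.6
position: [444.7, -188.2, 13.3]
eef_rot: [[1.0, -0.0, 0.026], [-0.026, 0.0, 1.0], [-0.0, -1.0, 0.0]]
contact_force: [0.4, 0.3, -1.8]
finger_gap: 27.0
clock: 6.3
position: [414.5, -187.4, 13.3]
eef_rot: [[1.0, -0.0, 0.027], [-0.027, -0.0, 1.0], [-0.0, -1.0, -0.0]]
contact_force: [-0.3, -0.4, -1.8]
finger_gap: 27.3
```

View pics/top4z.png

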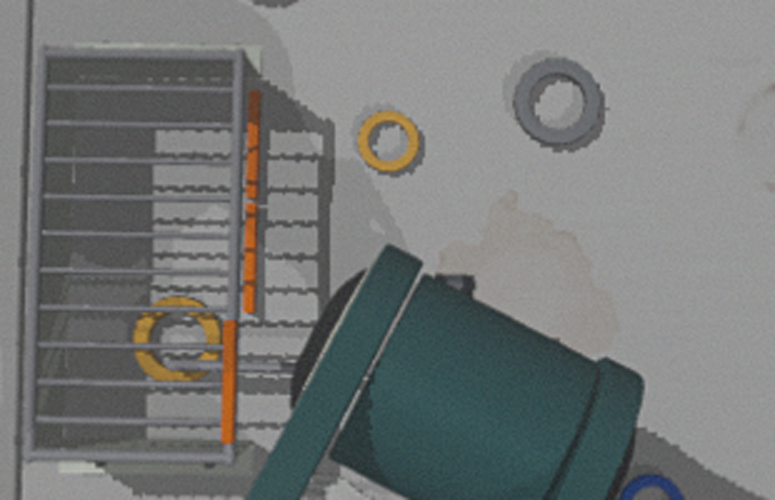

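View pics/side4z.png

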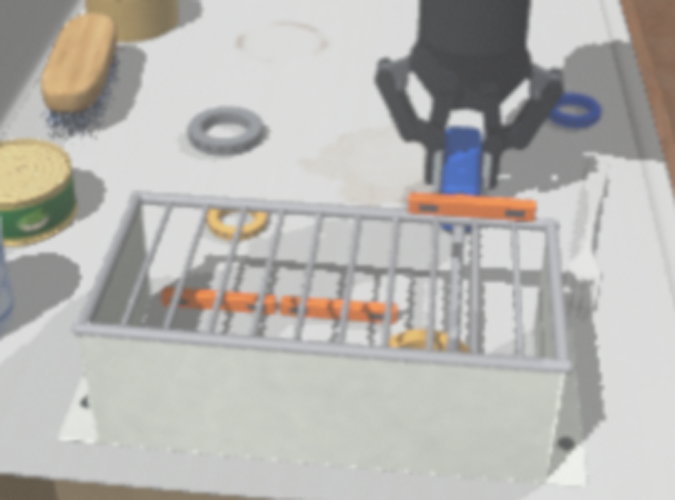

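The ring follows the hook and its centre is now at x≈437. I'll draw it 23 mm further, then recentre the hook and pull out.

```bash
python3 -m creep '[[0,-0.005,0,0,0],[0,-0.010,0,0,0],[0,-0.015,0,0,0],[0,-0.020,0,0,0],[0,-0.023,0,0,0],[0,-0.023,0,0,0],[0,-0.017,0,0,0],[0,-0.011,0,0,0],[0,-0.007,0,0,0],[0,-0.007,0,0,0]]'; python3 look.py 5;
```

```text
clock: 7.4
position: [408.6, -187.1, 13.2]
eef_rot: [[1.0, -0.0, 0.026], [-0.026, 0.0, 1.0], [-0.0, -1.0, 0.0]]
contact_force: [0.2, -0.1, -2.1]
finger_gap: 27.1
```

View pics/top5z.png

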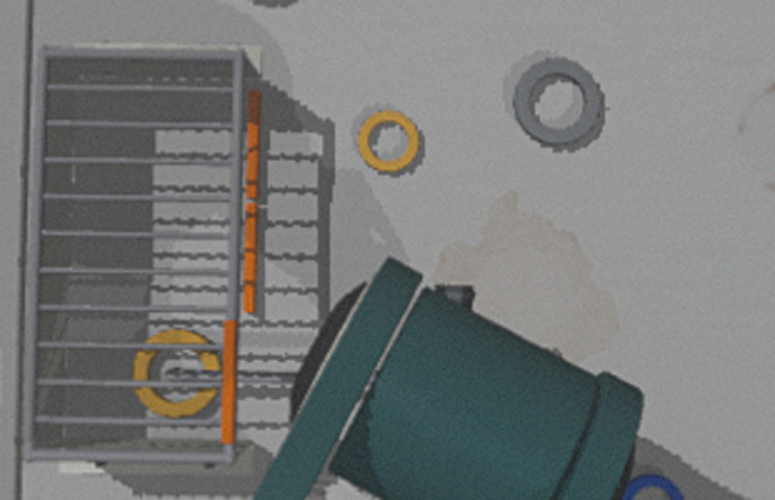

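```bash
python3 -m creep '[[0,0,0,-0.006,0],[0,0,0,-0.012,0],[0,0,0,-0.017,0],[0,0,0,-0.022,0],[0,0.001,0,-0.027,0],[0,0.001,0,-0.032,0],[0,0.001,0,-0.037,0],[0,0.001,0,-0.042,0],[0,0.001,0,-0.047,0],[0,0.0015,0,-0.052,0]]'; python3 look.py 6;
```

```text
clock: 8.5
position: [408.1, -239.6, 13.3]
eef_rot: [[1.0, -0.0, 0.026], [-0.026, 0.0, 1.0], [-0.0, -1.0, 0.0]]
contact_force: [-0.1, 0.3, -1.6]
finger_gap: 27.1
```

View pics/top6z.png

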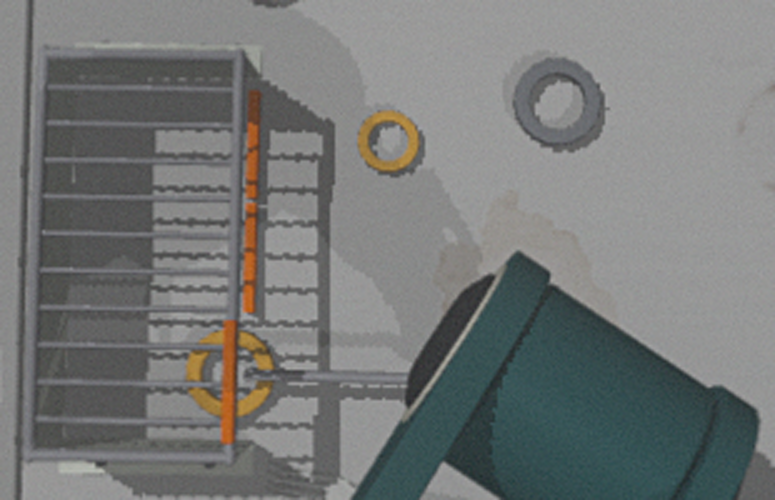

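View pics/side6z.png

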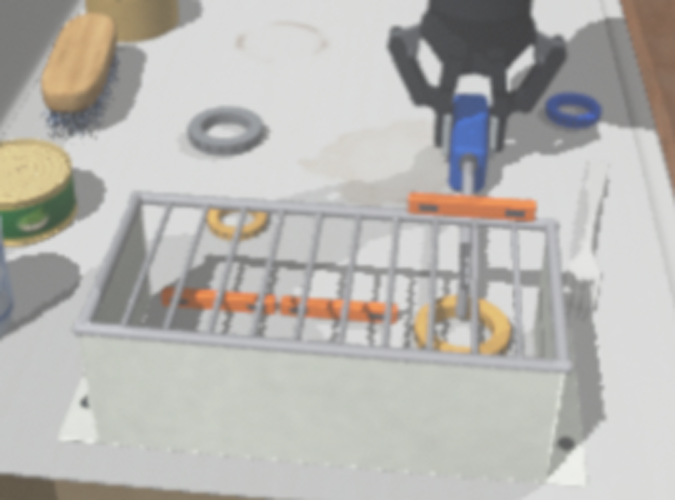

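The ring is passing into the open bay with clearance on both sides, zoomed rows 330–416 against the strip end at 312. Continuing the pull.

```bash
python3 -m creep '[[0,0,0,-0.006,0],[0,0,0,-0.012,0],[0,0.001,0,-0.018,0],[0,0.001,0,-0.024,0],[0,0.001,0,-0.030,0],[0,0.001,0,-0.036,0],[0,0.001,0,-0.042,0],[0,0.001,0,-0.048,0],[0,0.001,0,-0.054,0],[0,0.0015,0,-0.06,0]]'; python3 -m creep '[[0,0,0,-0.006,0],[0,0,0,-0.012,0],[0,0.001,0,-0.018,0],[0,0.001,0,-0.024,0],[0,0.001,0,-0.030,0],[0,0.001,0,-0.036,0],[0,0.001,0,-0.042,0],[0,0.001,0,-0.048,0],[0,0.001,0,-0.054,0],[0,0.0015,0,-0.06,0]]'; python3 -m creep '[[0,0,0,-0.006,0],[0,0,0,-0.012,0],[0,0,0,-0.018,0],[0,0,0,-0.018,0]]'; python3 look.py 7;
```

```text
clock: 9.6
position: [408.0, -299.7, 13.3]
eef_rot: [[1.0, -0.0, 0.026], [-0.026, 0.0, 1.0], [-0.0, -1.0, 0.0]]
contact_force: [-0.4, 0.9, -1.8]
finger_gap: 27.0
clock: 10.6
position: [407.9, -359.8, 13.3]
eef_rot: [[1.0, 0.0, 0.026], [-0.026, 0.0, 1.0], [0.0, -1.0, 0.0]]
contact_force: [-0.6, 0.6, -1.6]
finger_gap: 27.2
clock: 11.0
position: [407.5, -378.0, 13.3]
eef_rot: [[1.0, 0.0, 0.027], [-0.027, -0.0, 1.0], [0.0, -1.0, -0.0]]
contact_force: [-0.1, 0.1, -1.7]
finger_gap: 27.1
```

View pics/top7z.png

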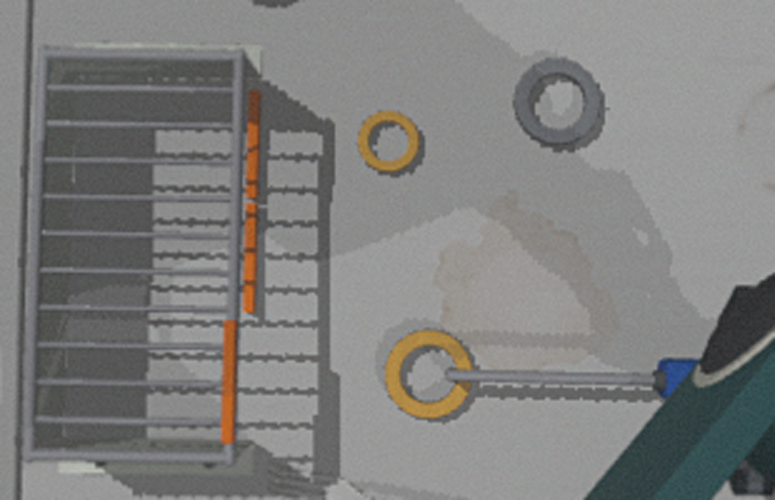

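View pics/side7z.png

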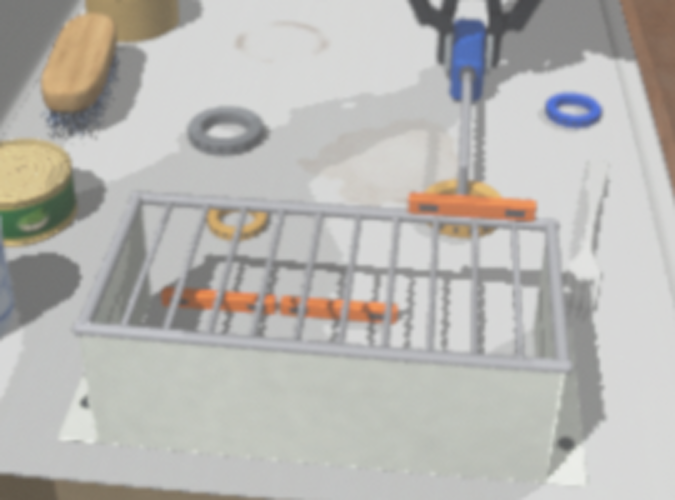

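```bash
python3 -c "
from h import *
print(onz('top',[[430/2.5+130-.3,374.5/2.5+170-.3]],10))"
python3 -m creep '[[0,0,0,0.006,0],[0,0,0,0.011,0],[0,0,0,0.011,0],[0,0,-0.01,0.011,0],[0,0,-0.02,0.011,0],[0,0,-0.03,0.011,0],[0,0,-0.03,0.011,0],[0,0,-0.03,0.011,0]]'; python3 look.py 8
```

```text
[[ 412.66668641 -174.99369757   10.        ]]
clock: 11.9
position: [407.9, -366.4, 43.8]
eef_rot: [[1.0, 0.001, 0.027], [-0.027, -0.001, 1.0], [0.001, -1.0, -0.001]]
contact_force: [-0.1, -0.8, -2.1]
finger_gap: 27.2
```

View pics/top8z.png

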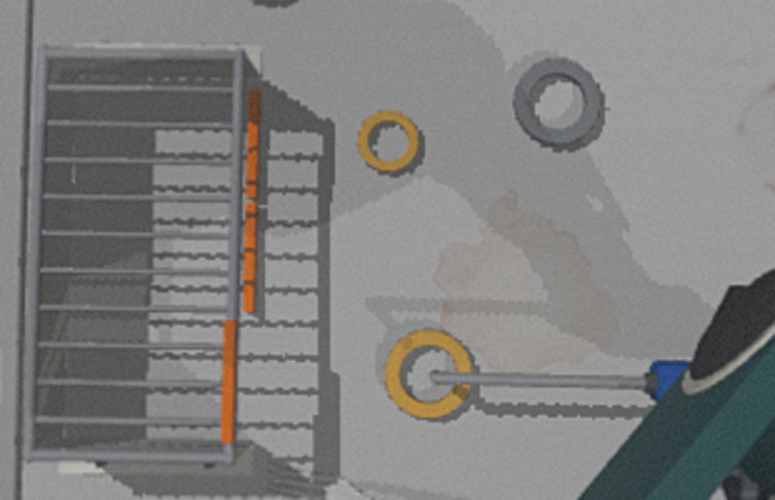

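View pics/side8z.png

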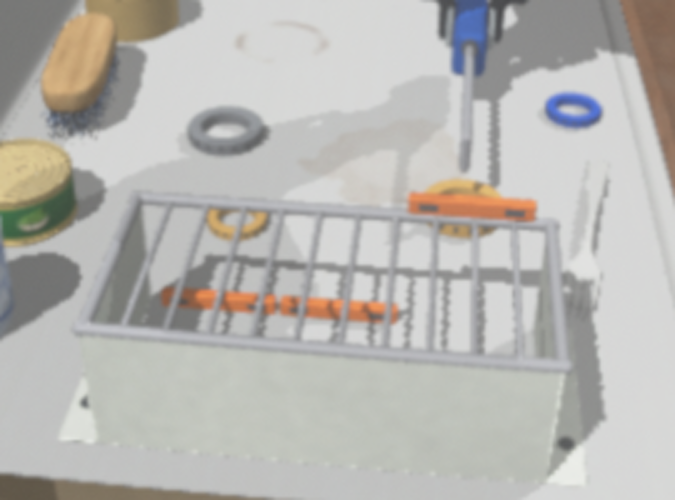

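The hook is clear above the ring, and the ring lies flat at (413, -175), with its centre about 121 mm in front of the guard. Moving the rod back and laying it down.

```bash
python3 -m creep '[[0,0,0,-0.02,0],[0,0,0,-0.05,0],[0,0,0,-0.08,0],[0,0,0,-0.085,0],[0,0,0.015,-0.085,0],[0,0,0.024,-0.085,0],[0,0,0.03,-0.085,0],[0,0,0.032,-0.085,0],[0,0,0.033,-0.085,0],[0,0,0.033,-0.085,0]]'
```

```text
clock: 13.0
position: [405.7, -451.0, 10.5]
eef_rot: [[1.0, 0.0, 0.026], [-0.026, -0.0, 1.0], [0.0, -1.0, -0.0]]
contact_force: [-0.3, -0.0, -1.3]
finger_gap: 27.2
```

```bash
python3 -m creep '[[0,0,0.0005,0,0],[0,0,0.001,0,0],[0,0,0.001,0,0]]'; python3 look.py 9
```

```text
clock: 13.3
position: [405.9, -451.2, 10.4]
eef_rot: [[1.0, 0.001, 0.026], [-0.026, -0.0, 1.0], [0.001, -1.0, -0.0]]
contact_force: [-2.3, 5.1, 9.6]
finger_gap: 27.0
```

View pics/side9.png

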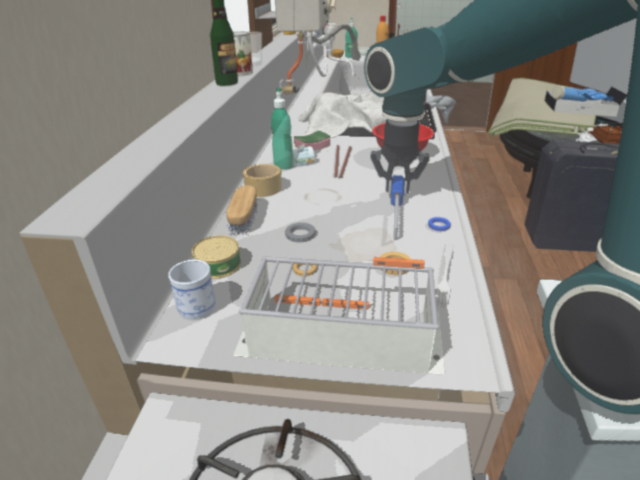

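The rod now rests on the table: the upward force is 9.6 N. Releasing it and backing straight up.

```bash
python3 -m creep '[[0.5,0,0,0,0],[1,0,0,0,0],[1,0,0,0,0],[1,0,0,0,0],[1,0,0,0,0],[1,0,-0.02,0,0],[1,0,-0.06,0,0],[1,0,-0.10,0,0],[1,0,-0.14,0,0],[1,0,-0.17,0,0]]'; python3 -m creep '[[1,0,-0.03,-0.05,0],[1,0,-0.04,-0.10,0],[1,0,-0.04,-0.14,0],[1,0,-0.04,-0.14,0],[1,0,-0.04,-0.14,0]]'; python3 look.py 10
```

```text
clock: 14.4
position: [405.7, -451.4, 182.2]
eef_rot: [[1.0, 0.001, 0.026], [-0.026, -0.002, 1.0], [0.001, -1.0, -0.002]]
contact_force: [-0.1, -0.5, 0.2]
finger_gap: 85.4
clock: 14.9
position: [401.5, -591.8, 218.1]
eef_rot: [[1.0, -0.001, 0.028], [-0.028, 0.001, 1.0], [-0.001, -1.0, 0.001]]
contact_force: [-0.3, 1.1, 0.5]
finger_gap: 85.3
```

View pics/top10.png

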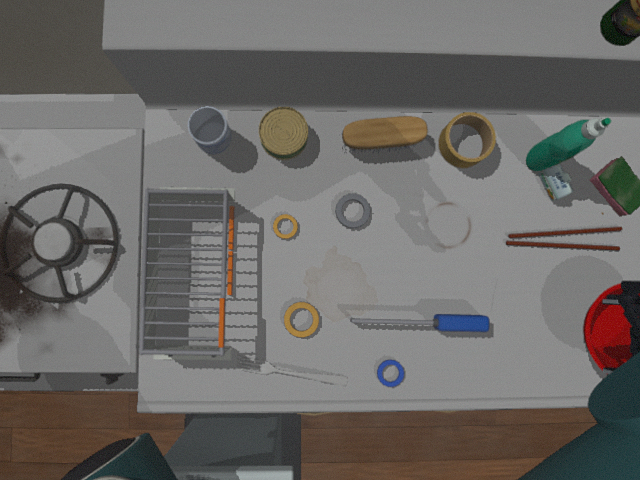

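View pics/side10.png

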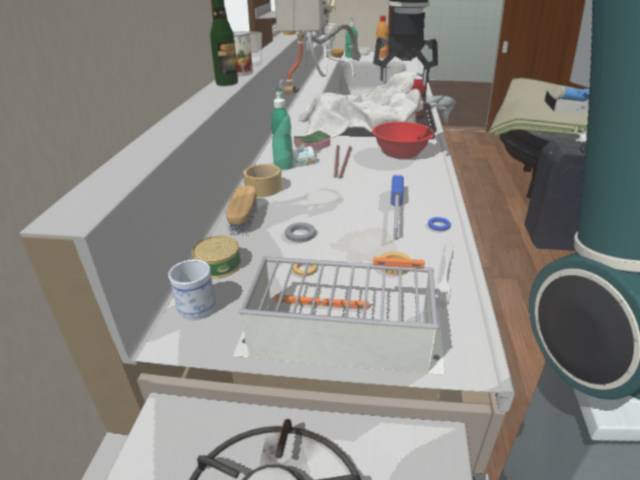

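```bash
python3 - <<'E'
from h import *
np.set_printoptions(precision=1,suppress=True)
H=hsv(cv2.imread('pics/top10.png')[:,:,::-1])
r=cv2.boundingRect(cv2.inRange(H,(17,110,100),(30,255,255))[290:345,270:330]);print('ring',onz('top',[[270+r[0]+(r[2]-1)/2,290+r[1]+(r[3]-1)/2]],10))
m=cv2.inRange(H,(105,150,60),(125,255,255))[305:340,420:500];r=cv2.boundingRect(m);c=[420+r[0]+(r[2]-1)/2,305+r[1]+(r[3]-1)/2];print('handle',r,onz('top',[c],40))
print('rod end',onz('top',[[351,320]],33)); print(bot.get_state()['contact_force'])
print(bot.finish_job())
E
```

```text
ring [[ 413.5 -173.8   10. ]]
handle (15, 10, 54, 16) [[ 408.3 -448.    40. ]]
rod end [[ 413.1 -258.8   33. ]]
[-0.7  0.1  0.8]
the job is handed in; nothing more can be done
None
```

The ring is out from under the guard and the job is handed in, but no verdict was reported. I gripped the rod by its handle and lowered the hook into the ring behind the closed middle strip. I drew the ring about 80 mm sideways to the open left bay, then out over the worktop. The ring did not catch on a strip on the way. The run took about 15 s of the 72 s allowed.

My last checks, all from the camera pictures:
- **Ring:** it lies flat at about (413, -174), with its centre about 120 mm in front of the guard's front edge. The requirement is 89 mm.
- **Rod:** it lies flat on the worktop outside the guard, released. Its tip is about 85 mm from the ring's centre, and the requirement is more than 33 mm.
- **Surroundings:** the tin and cup look unmoved, and the gripper is clear of everything.
- **Forces:** the force readings between moves while drawing the ring stayed at about 2 N. The highest reading I saw was 11 N, when I set the rod down on the table. I could not measure the hook's force on the ring directly.

One measurement disagreed: with the rod first lifted, the side view put the hook tip about 5 mm higher than expected. I took this as calibration or pixel error, and the hook entered and pulled the ring as planned.

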